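# Fetch the specimen tin from among the bottles

### The arm

A 7-joint arm with a two-finger parallel gripper is mounted at the origin on the work surface. World frame = base frame: x ahead of the robot, y to its left, z up, the work surface at z = 0. Lengths are in mm, angles in degrees, forces in N, time in s.
With the tool pointing down it reaches from about 350 to 775 mm from the base axis. Payload 3.1 kg.
Tool frame: the origin (TCP) lies at the very end of the fingers, on their centre line; the grasp point (between the pads) lies env.grasp_offset behind it (env.grasp_offset is the distance from the TCP to the grasp point, in mm); z points along the fingers, y is the line along which they close (so a half turn about z gives the same grasp; the last joint's range is limited). The gripper opens to 85 mm and grips with 20 to 120 N. Pads are 22 mm wide; open, the fingers measure 114 mm over their backs; the gripper's body (76 mm by 85 mm) begins 54 mm behind the grasp point. The pads swing forward as they close: fully open they stand 13 mm farther back than shut.
Start: joints at [-65.93, 17.813, 0.802, 86.603, -0.252, 75.585, -1.558], TCP at [245.035, 492.418, 231.304] pointing down, gripper open.
Joint ranges: [-154.91, 154.91], [-16.99, 109.72], [-72.82, 74.43], [7.12, 147.25], [-82.49, 262.49], [11.32, 116.49], [-174.64, 174.64]. Speed limits (degrees/s): [159.86, 159.86, 180, 180, 180, 180, 180].

### API

Orientations are given as a 3x3 rotation matrix whose columns are the frame's x, y, z axes.
In Python, from workcell import env gives the robot as it stands.
- The arm moves only by the tool step_arm, never from a script. Its argument "increments" is a list of rows, each a list of 7 numbers: the finger opening in mm, from 0 to 85.4, then the shift along the tool's x, y, z in mm, then the turn, a rotation vector about the tool's x, y, z in rad. In form: [[gripper, dx, dy, dz, rx, ry, rz], ...]. A call has 1 to 20 rows; each row is the pose to reach, as a shift and turn from the pose commanded when the call began, along the tool's axes at that moment; what a row does not reach only later rows make up. A row lasts 1/12 s, in which the tool goes at most 41.7 mm and 7.16 degrees, less where a joint would pass 70% of its speed; a pose out of reach is approached as far as the arm can. A call with a gripper value outside its range is refused whole. The fingers move at their own pace and stop on an object; "squeeze" is the grip in N (left out, the last holds). Time passes only in rows, so rows that repeat a pose let the fingers close. It gives the time, the measured TCP pose, the force, the opening and the grip force at its end, in the units of the state.
- env.read_state(): the state, without advancing time (a new reading comes with each control period).
- env.get_image(name): name is "scene" or "top"; returns a dict with "pixels" (480x640x3 uint8, red, green, blue), "z_map" (480x640 float32, mm along the optical axis (not along the pixel's ray), 0 where there is no reading), "K" (3x3 intrinsics, pixels), "dist_coeffs" ([k1, k2, p1, p2, k3] as OpenCV has them; the pictures are not rectified), "R" (3x3) and "t" (3): a world point X has camera coordinates R X + t. Camera axes: x right, y down, z forward; pixel columns grow to the right and rows downward; lengths in mm; the calibration is good to about 2 mm. A picture is of the moment at which its call begins.
- env.close_job(): hands the job in; it is judged then, once.
The state is a dict: "t": time; "q": joint angles; "qvel": joint speeds; "tau": joint torques, N m; "ee_pos": TCP position; "orientation": TCP orientation; "ft_force": force on the tool from outside, world axes, zero at the start; "moment": the same for the moment, N m; "width": finger opening in mm; "grip_force": force on a finger pad.
Only numpy, scipy, OpenCV 4.12 (cv2) and the standard library are available. Lean on these libraries where they do the work, as an engineer would, in place of code of your own. Each camera call takes 0.05 s, during which the arm holds its last target. There are 200 camera calls.

### The job

The low metal specimen tin in the grey tray is hemmed in by two bottles and a jar. Clear all three off the tray and stand them on the cork mat, then set the tin on the middle of the round white plate of the black light base, and only then put both bottles and the jar back in the tray, each upright exactly where it stood at the start. Set things down rather than dropping them, do not knock anything over, and leave the vial in the tray, the petri dish and the loupe undisturbed.

Things in the scene. Friction and masses are not known exactly. Their poses are not given: they have to be found in the camera images.
- tin: the specimen tin: a low plain round aluminium tin with its lid on, diameter 50, height 32, mass about 0.07 kg; starts near the middle of the tray with the two bottles and the jar about 5 mm from its wall, so that fingers do not fit beside it. Gripped across its diameter. Origin: centre of its underside, z up its axis
- round_bottle: round amber glass bottle with a paper label and a black screw cap, mass about 0.2 kg; body diameter 56 up to 66 high, then a shoulder narrowing to 26 at 84; the cap is a cylinder of diameter 30 from 84 to 120 high, rigidly on the bottle: carry it by the cap. Origin: centre of its underside, z up its axis
- square_bottle: square white plastic bottle, mass about 0.16 kg; body 48 x 48 (sides along x and y) up to 64 high, then a shoulder up to 76; its white cap is a cylinder of diameter 34 from 76 to 110 high, rigidly on the bottle: carry it by the cap. Origin: centre of its underside, z up its axis
- knob_jar: round white ceramic jar with a pale wooden lid, mass about 0.22 kg; body diameter 58 up to 56 high, lid diameter 60 from 56 to 66, on it a cylindrical wooden knob of diameter 28 from 66 to 102 high; the lid does not come off: carry it by the knob. Origin: centre of its underside, z up its axis
- tray: square grey plastic tray, 220 x 220, fixed to the table; floor 4 thick (its top is 4 above the origin), rim 4 wide and 12 high. The two bottles and the jar stand on its floor around the tin at about 60 from the tray's centre, 120 degrees apart, in any arrangement. Origin: centre of its underside, x and y along its sides, z up
- mat: rectangular cork mat, 280 (along its x) x 140 (along its y) x 3 thick, fixed to the table on one side of the tray, empty at the start: the side area. Origin: centre of its underside, z up; its top is 3 above the origin
- stage: black light base of a microscope, a box 160 x 140 x 30 high, fixed to the table on the other side of the tray, with a round white plate of diameter 84 in the middle of its top; the plate's top is 32 above the origin. Origin: centre of its underside, z up
- vial: bystander: small glass vial with a cork, diameter 20, height 44, standing in a corner of the tray, loose; leave it alone. Origin: centre of its underside
- petri: bystander: flat closed petri dish, diameter 90, height 18, lying on the table beyond the tray, loose; leave it alone. Origin: centre of its underside
- loupe: bystander: hand loupe, ring of diameter 60 with a black handle 75 long along its +x, height 14, lying on the table beyond the tray, loose; leave it alone. Origin: underside of the ring's centre

How it is judged (in metres and radians):
On the way, in this order (a step that is already met when the one before it is completed fails the run):
1. both bottles and the jar stand upright on the cork mat, let go (x of round_bottle in the frame of mat between -0.14 and 0.14 m and y of round_bottle in the frame of mat between -0.07 and 0.07 m and z of round_bottle in the frame of mat between -0.001 and 0.009 m and angle between each of round_bottle, square_bottle, knob_jar's own z axis and vertical below 0.1 rad and linear speed of each of round_bottle, square_bottle, knob_jar below 0.02 m/s and contact force between each of round_bottle, square_bottle, knob_jar and the fingers below 0.1 N and x of square_bottle in the frame of mat between -0.14 and 0.14 m and y of square_bottle in the frame of mat between -0.07 and 0.07 m and z of square_bottle in the frame of mat between -0.001 and 0.009 m and x of knob_jar in the frame of mat between -0.14 and 0.14 m and y of knob_jar in the frame of mat between -0.07 and 0.07 m and z of knob_jar in the frame of mat between -0.001 and 0.009 m), for 0.2 s.
2. the tin stands on the middle of the light base's plate, let go, while both bottles and the jar still stand on the mat (all of step 1 and horizontal distance between tin and stage below 0.015 m and z of tin in the frame of stage between 0.028 and 0.038 m and angle between tin's own z axis and vertical below 0.1 rad and linear speed of tin below 0.02 m/s and contact force between tin and the fingers below 0.1 N), for 0.2 s.
At the end, for the whole second after the job is handed in: the tin stands upright on the light base's plate, its centre within 15 mm of the plate's centre, and each bottle and the jar stands upright (within 0.1 rad) in the tray within 15 mm of where it stood at the start; all let go and at rest (horizontal distance between tin and stage below 0.015 m and z of tin in the frame of stage between 0.028 and 0.038 m and angle between each of tin, round_bottle, square_bottle, knob_jar's own z axis and vertical below 0.1 rad and linear speed of each of tin, round_bottle, square_bottle, knob_jar below 0.02 m/s and contact force between each of tin, round_bottle, square_bottle, knob_jar and the fingers below 0.1 N and distance of each of round_bottle, square_bottle, knob_jar from where it was at the start of the episode below 0.015 m); the robot touches nothing.
It fails at once if the vial, the petri dish or the loupe is shifted by more than 20 mm, or the vial tipped over (distance of any of vial, petri, loupe from where it was at the start of the episode above 0.02 m or angle between vial's own z axis and vertical above 0.6 rad).
It fails at once if the tin, a bottle or the jar is tipped by more than 0.6 rad (angle between any of round_bottle, square_bottle, knob_jar, tin's own z axis and vertical above 0.6 rad).
It fails at once if the tin, a bottle or the jar falls freely from more than about 25 mm, or is knocked away (faster than 0.7 m/s while not held) ((linear speed of round_bottle above 0.7 m/s and contact force between round_bottle and the fingers below 0.1 N) or (linear speed of square_bottle above 0.7 m/s and contact force between square_bottle and the fingers below 0.1 N) or (linear speed of knob_jar above 0.7 m/s and contact force between knob_jar and the fingers below 0.1 N) or (linear speed of tin above 0.7 m/s and contact force between tin and the fingers below 0.1 N)).
It also fails if it takes over 144 s, if anything falls off the work surface, if the arm or the gripper's body presses on something with over 40 N, if the wrist force passes 120 N, or if a joint passes its speed limit or range.

## Working session

There is one attempt and no reset: what is moved stays moved. The work goes in short steps, Python scripts to look and compute and a tool call to move; the robot and the scene stay as the last step left them, time stands still between calls to the robot, and variables do not carry over. Pictures are saved under pics/ and viewed, at most 14 in all, crops included, and the job is handed in when it is done.

Besides the shell and the picture viewer there is one more tool, called after "Call:" as a command line: name --pt "numbers of a row" for each row, then --argument value for the rest. step_arm: Moves the arm, as the interface text tells. Its arguments: {"type":"object","properties":{"increments":{"type":"array","items":{"type":"array","items":{"type":"number"}}},"squeeze":{"type":"number"}},"required":["increments"]}

```bash
mkdir -p pics; python3 - <<'E'
from workcell import env
import cv2,numpy as np
s=env.read_state();print(s['t'],s['ee_pos'],np.round(s['orientation'],3),s['width'],env.grasp_offset)
for n in('top','scene'):
    d=env.get_image(n);cv2.imwrite(f'pics/{n}0.png',d['pixels'][:,:,::-1]);np.savez(f'{n}0.npz',**d)
    print(n,d['K'],d['dist_coeffs'],d['R'],d['t'])
E
```

```text
0.0 [244.73445956 491.73913943 230.23004202] [[-0.895  0.446 -0.001]
 [ 0.446  0.895 -0.002]
 [-0.    -0.002 -1.   ]] 85.3479306271052 18.700000000000003
top [[529.2441021    0.         321.41140921]
 [  0.         529.2441021  234.25550056]
 [  0.           0.           1.        ]] [-0.00735465  0.          0.          0.          0.        ] [[-0.01857258 -0.99980827  0.00620361]
 [-0.98361499  0.01715823 -0.17946351]
 [ 0.17932266 -0.00943507 -0.98374507]] [   3.79597919  610.76462021 1096.41946019]
scene [[509.39579897   0.         324.41890709]
 [  0.         509.39579897 245.80875608]
 [  0.           0.           1.        ]] [-0.08416245  0.          0.          0.          0.        ] [[ 0.04991487  0.99861717 -0.01650007]
 [ 0.68166729 -0.04613759 -0.73020615]
 [-0.72995768  0.02520059 -0.68302761]] [ -43.29365385 -387.1700762  1445.15896961]
```

View pics/top0.png

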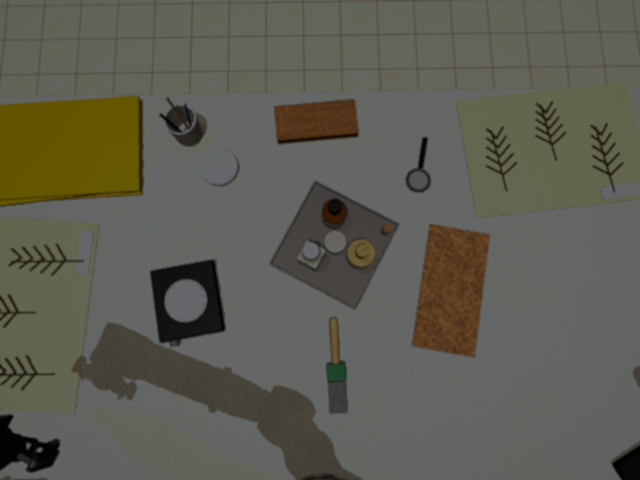

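View pics/scene0.png

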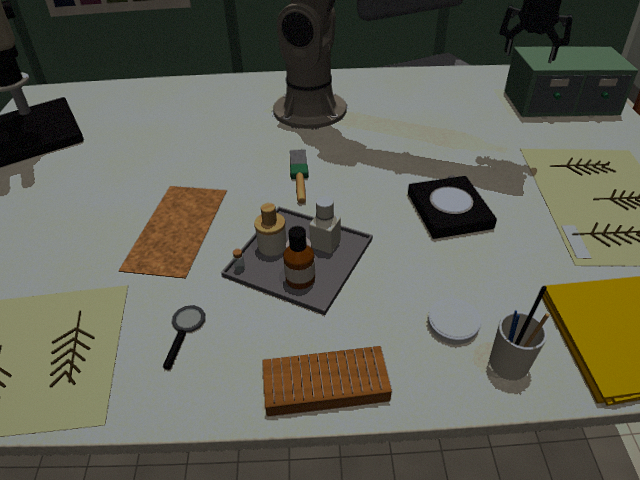

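The top view shows the round cap at about (335,207), the square bottle's cap (311,250), the jar knob (362,252), the tin (335,242), the vial (387,229), the mat centre (451,290) and the plate (186,301). The scene view agrees with this. Next I measure them from the depth maps.

```bash
cat > h.py <<'E'
import numpy as np,cv2
def cloud(d):
    K,D,R,t=d['K'],d['dist_coeffs'],d['R'],d['t']
    v,u=np.mgrid[:480,:640]
    n=cv2.undistortPoints(np.stack([u,v],-1).reshape(-1,1,2).astype(float),K,D).reshape(-1,2)
    z=d['z_map'].reshape(-1,1).astype(float)
    P=(np.hstack([n,np.ones_like(n[:,:1])])*z-t)@R
    P[z[:,0]==0]=np.nan
    return P.reshape(480,640,3)
def onplane(d,uv,zw):
    n=cv2.undistortPoints(np.array(uv,float).reshape(-1,1,2),d['K'],d['dist_coeffs']).reshape(-1,2)
    r=np.hstack([n,np.ones_like(n[:,:1])])@d['R'];c=-d['R'].T@d['t']
    return c+r*((zw-c[2])/r[:,2])[:,None]
def proj(d,X): return cv2.projectPoints(np.array(X,float).reshape(-1,1,3),cv2.Rodrigues(d['R'])[0],d['t'],d['K'],d['dist_coeffs'])[0].reshape(-1,2)
E
python3 - <<'E'
from h import *
ds={n:dict(np.load(n+'0.npz')) for n in('top','scene')}
d=ds['top'];P=cloud(d)
def blob(P,px,lo,hi,w):
    m=np.zeros((480,640),np.uint8);u,v=px
    with np.errstate(invalid='ignore'): k=(P[...,2]>lo)&(P[...,2]<hi)
    m[v-w:v+w,u-w:u+w]=k[v-w:v+w,u-w:u+w]
    n,l,s,c=cv2.connectedComponentsWithStats(m)
    if n<2:return None
    i=1+np.argmax(s[1:,4]);q=P[l==i];return q,l==i
C={}
for n,px,lo,hi,w,top in [('round',(335,207),112,132,14,124),('square',(311,250),103,122,12,114),('jar',(362,252),92,114,14,106),('tin',(335,242),26,46,14,36),('vial',(387,229),36,56,10,48),('plate',(186,301),31,37,30,32)]:
    b=blob(P,px,lo,hi,w)
    if b is None: print(n,P[px[1]-1:px[1]+2,px[0]][:, 2]);continue
    q,m=b;(c,(wd,hg),a)=cv2.minAreaRect(np.argwhere(m)[:,::-1].astype(np.float32))
    e=onplane(d,[c],top)[0]
    print(n,len(q),'med z',np.median(q[:,2]).round(1),'mean',q.mean(0).round(1),'ext',np.ptp(q,0).round(1),'pixctr->',e.round(1))
hsv=cv2.cvtColor(d['pixels'],cv2.COLOR_RGB2HSV)
for n,x0,y0,x1,y1,cond,top in [('mat',405,215,500,365,lambda h:(h[...,1]>100),3),('tray',262,172,408,315,lambda h:None,12),('stage',140,250,235,350,lambda h:h[...,2]<40,30)]:
    sub=hsv[y0:y1,x0:x1];Z=P[y0:y1,x0:x1,2]
    m=(Z>8 )&(Z<15) if n=='tray' else cond(sub)
    m=m.astype(np.uint8)
    if n!='tray': m=cv2.morphologyEx(m,cv2.MORPH_OPEN,np.ones((5,5)))
    uv=np.argwhere(m)[:,::-1]+[x0,y0]
    W=onplane(d,uv,top)[:,:2].astype(np.float32);r=cv2.minAreaRect(W);print(n,r,len(W))
print('table z',np.nanmedian(P[380:400,200:300,2]))
im=d['pixels'][165:365,140:500];im=np.clip(im.astype(float)*2.5,0,255).astype(np.uint8)
cv2.imwrite('pics/crop.png',cv2.resize(im[:,:,::-1],(792,440),interpolation=cv2.INTER_CUBIC))
E
```

```text
round 166 med z 121.8 mean [658.8 -35.3 121.8] ext [29.6 29.3 15.4] pixctr-> [659.1 -35.7 124. ]
square 212 med z 111.8 mean [566.2  16.2 111.9] ext [33.1 31.  14.3] pixctr-> [565.5  16.4 114. ]
jar 145 med z 103.7 mean [566.3 -90.3 103.5] ext [26.7 25.9 15.4] pixctr-> [565.9 -90.  106. ]
tin 396 med z 34.1 mean [597.6 -37.   34. ] ext [48.  49.  14.5] pixctr-> [597.5 -37.1  36. ]
vial 60 med z 45.3 mean [ 622.8 -151.    44.4] ext [16.5 17.6 14.5] pixctr-> [ 621.3 -149.3   48. ]
plate 68 med z 31.8 mean [479.8 273.6  32.3] ext [30.6 41.6  5.6] pixctr-> [480.8 274.5  32. ]
mat ((491.4197998046875, -295.9247131347656), (137.0707244873047, 276.7364196777344), 78.74429321289062) 7542
tray ((643.46142578125, -62.26124572753906), (219.56381225585938, 326.0523376464844), 61.10374450683594) 643
stage ((474.4976806640625, 287.03387451171875), (157.0174560546875, 141.2753448486328), 9.605674743652344) 3156
table z -1.8569164185773102
```

View pics/crop.png

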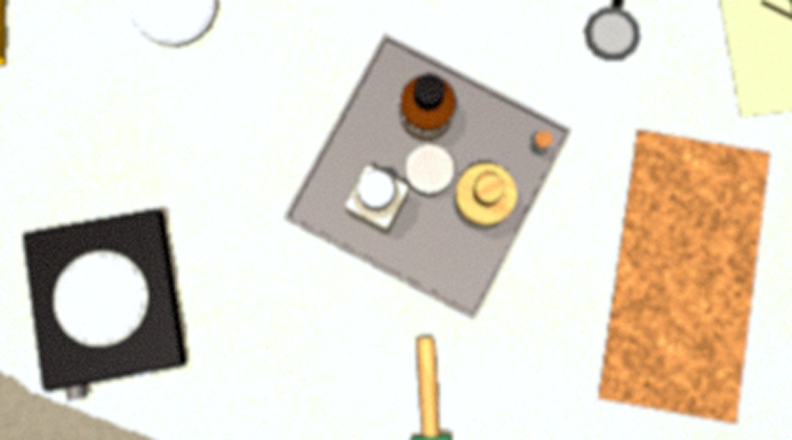

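The crop shows the plate centre at crop pixel (101,298). The mat corners are at (637,130), (769,153), (736,421) and (600,397), and the tin sits among the three objects. I'll cross-check the positions with the scene camera.

```bash
python3 - <<'E'
from h import *
T=dict(np.load('top0.npz'));S=dict(np.load('scene0.npz'))
f=lambda l:[(x/2.2+139.8,y/2.2+164.8) for x,y in l]
print('plate top',onplane(T,f([(101,298)]),32).round(1))
m=onplane(T,f([(637,130),(769,153),(736,421),(600,397)]),3);print('mat',m.round(0).tolist(),m.mean(0).round(1))
tr=onplane(T,f([(387,37),(569,131),(474,317),(287,216)]),12);print('tray',tr.round(0).tolist(),tr.mean(0).round(1))
P=cloud(S)
for n,x,y,lo,hi,r in [('round',659,-36,115,130,22),('square',566,16,106,120,24),('jar',566,-90,98,112,20),('tin',597,-37,30,40,30)]:
    with np.errstate(invalid='ignore'): k=(np.hypot(P[...,0]-x,P[...,1]-y)<r)&(P[...,2]>lo)&(P[...,2]<hi)
    q=P[k];print(n,len(q),((q.max(0)+q.min(0))/2).round(1),np.ptp(q,0).round(1))
g=cv2.inRange(S['pixels'],(100,100,100),(255,255,255));n,l,s,c=cv2.connectedComponentsWithStats(g[180:220,425:480])
i=1+np.argmax(s[1:,4]);b=s[i];print('plate scene',b,onplane(S,[(425+b[0]+b[2]/2-.5,180+b[1]+b[3]/2-.5),c[i]+[425,180]],32).round(1))
E
```

```text
plate top [[474.6 289.6  32. ]]
mat [[640.0, -255.0, 3.0], [613.0, -391.0, 3.0], [343.0, -338.0, 3.0], [369.0, -203.0, 3.0]] [ 491.4 -296.7    3. ]
tray [[742.0, 3.0, 12.0], [638.0, -183.0, 12.0], [450.0, -79.0, 12.0], [555.0, 108.0, 12.0]] [596.5 -37.7  12. ]
round 220 [663.  -35.2 121.4] [30.1 28.1 12.6]
square 225 [569.1  16.9 111.9] [36.  32.4 11.4]
jar 155 [570.  -89.7 104.4] [28.9 26.8 12.2]
tin 54 [593.9 -36.2  35.5] [29.6 48.2  7.6]
plate scene [  6   7  42  26 824] [[476.8 292.2  32. ]
 [477.  291.9  32. ]]
```

Call:
step_arm --pt "55 0 0 0 0 0 -0.12" --pt "55 0 0 0 0 0 -0.24" --pt "55 0 0 0 0 0 -0.36" --pt "55 0 0 0 0 0 -0.4625" --pt "55 0 0 0 0 0 -0.4625" --pt "55 0 0 0 0 0 -0.4625" --pt "55 0 0 0 0 0 -0.4625" --pt "55 0 0 0 0 0 -0.4625" --squeeze 50

```text
t: 0.77
ee_pos: [245.0, 492.3, 231.1]
orientation: [[-1.0, 0.001, -0.0], [0.001, 1.0, -0.0], [0.0, -0.0, -1.0]]
ft_force: [0.5, -0.1, 0.8]
width: 54.9
grip_force: 0.0
```

Call:
step_arm --pt "55 -323 -582.4 0 0 0 0" --pt "55 -323 -582.4 0 0 0 0" --pt "55 -323 -582.4 0 0 0 0" --pt "55 -323 -582.4 0 0 0 0" --pt "55 -323 -582.4 0 0 0 0" --pt "55 -323 -582.4 0 0 0 0" --pt "55 -323 -582.4 0 0 0 0" --pt "55 -323 -582.4 0 0 0 0" --pt "55 -323 -582.4 0 0 0 0" --pt "55 -323 -582.4 0 0 0 0" --pt "55 -323 -582.4 0 0 0 0" --pt "55 -323 -582.4 0 0 0 0" --pt "55 -323 -582.4 0 0 0 0" --pt "55 -323 -582.4 0 0 0 0" --pt "55 -323 -582.4 0 0 0 0" --pt "55 -323 -582.4 0 0 0 0" --pt "55 -323 -582.4 0 0 0 0" --pt "55 -323 -582.4 0 0 0 0" --pt "55 -323 -582.4 0 0 0 0" --pt "55 -323 -582.4 0 0 0 0"

```text
t: 2.43
ee_pos: [568.3, -87.4, 231.2]
orientation: [[-1.0, -0.003, -0.0], [-0.003, 1.0, 0.002], [0.0, 0.002, -1.0]]
ft_force: [-0.4, 0.1, 0.3]
width: 54.9
grip_force: 0.0
```

Call:
step_arm --pt "55 0 0 0 0 0 0" --pt "55 0 0 30 0 0 0" --pt "55 0 0 60 0 0 0" --pt "55 0 0 85 0 0 0" --pt "55 0 0 105 0 0 0" --pt "55 0 0 120 0 0 0" --pt "55 0 0 135 0 0 0" --pt "55 0 0 145 0 0 0" --pt "55 0 0 152 0 0 0" --pt "55 0 0 155 0 0 0" --pt "55 0 0 155 0 0 0" --pt "55 0 0 155 0 0 0"

```text
t: 3.43
ee_pos: [569.1, -89.6, 77.1]
orientation: [[-1.0, -0.001, 0.001], [-0.001, 1.0, -0.0], [-0.001, -0.0, -1.0]]
ft_force: [0.0, -0.1, -0.2]
width: 54.8
grip_force: 0.0
```

```bash
python3 - <<'E'
from workcell import env
import cv2,numpy as np
a=[]
for n in('top','scene'):
    p=env.get_image(n)['pixels']; p=p[170:320,260:420] if n=='top' else p[190:320,210:380]
    a.append(cv2.resize(np.clip(p[:,:,::-1]*2.0,0,255).astype(np.uint8),(400,400)))
cv2.imwrite('pics/j1.png',np.hstack(a));print(env.read_state()['ee_pos'])
E
```

```text
[569.30599774 -89.86399484  77.32554953]
```

View pics/j1.png

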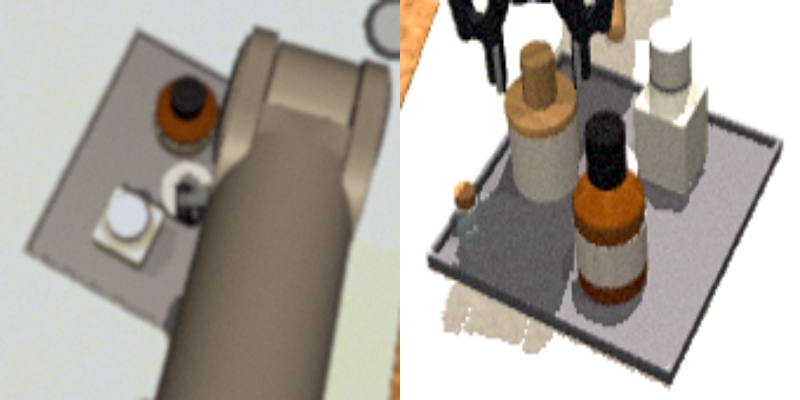

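The left half (top camera) shows the arm covering the jar. In the right half (scene camera) the fingers straddle the knob, with tips at about (497,85) and (580,85), at the knob's mid height. I'll close the gripper.

Call:
step_arm --pt "10 0 0 0 0 0 0" --pt "10 0 0 0 0 0 0" --pt "10 0 0 0 0 0 0" --pt "10 0 0 0 0 0 0" --pt "10 0 0 0 0 0 0" --pt "10 0 0 0 0 0 0" --pt "10 0 0 0 0 0 0" --pt "10 0 0 0 0 0 0"

```text
t: 4.2
ee_pos: [569.0, -90.2, 76.9]
orientation: [[-1.0, -0.001, 0.001], [-0.001, 1.0, -0.0], [-0.001, -0.0, -1.0]]
ft_force: [-0.4, -2.3, 5.1]
width: 27.0
grip_force: 49.0
```

Call:
step_arm --pt "10 0 0 -3 0 0 0" --pt "10 0 0 -8 0 0 0" --pt "10 0 0 -15 0 0 0" --pt "10 0 0 -25 0 0 0" --pt "10 0 0 -38 0 0 0" --pt "10 0 0 -53 0 0 0" --pt "10 0 0 -68 0 0 0" --pt "10 0 0 -80 0 0 0" --pt "10 0 0 -88 0 0 0" --pt "10 0 0 -90 0 0 0" --pt "10 0 0 -90 0 0 0"

```text
t: 5.12
ee_pos: [568.8, -89.7, 167.0]
orientation: [[-1.0, -0.001, 0.001], [-0.001, 1.0, -0.0], [-0.001, -0.0, -1.0]]
ft_force: [0.2, 0.1, -3.6]
width: 26.2
grip_force: 49.3
```

Call:
step_arm --pt "10 0 -4 0 0 0 0" --pt "10 -1 -12 0 0 0 0" --pt "10 -1 -24 0 0 0 0" --pt "10 -2 -40 0 0 0 0" --pt "10 -3 -58 0 0 0 0" --pt "10 -4 -78 0 0 0 0" --pt "10 -5 -98 0 0 0 0" --pt "10 -6 -118 0 0 0 0" --pt "10 -7 -138 0 0 0 0" --pt "10 -8 -158 0 0 0 0" --pt "10 -9 -176 0 0 0 0" --pt "10 -10 -192 0 0 0 0" --pt "10 -11 -205 0 0 0 0" --pt "10 -12 -214 0 0 0 0" --pt "10 -12 -220 0 0 0 0" --pt "10 -12 -223 0 0 0 0" --pt "10 -12 -224 0 0 0 0" --pt "10 -12 -224 0 0 0 0" --pt "10 -12 -224 0 0 0 0"

```text
t: 6.7
ee_pos: [581.1, -312.4, 166.3]
orientation: [[-1.0, -0.002, 0.0], [-0.002, 1.0, 0.001], [-0.0, 0.001, -1.0]]
ft_force: [0.2, 0.2, -2.7]
width: 26.4
grip_force: 49.4
```

Call:
step_arm --pt "10 0 0 5 0 0 0" --pt "10 0 0 15 0 0 0" --pt "10 0 0 30 0 0 0" --pt "10 0 0 45 0 0 0" --pt "10 0 0 58 0 0 0" --pt "10 0 0 68 0 0 0" --pt "10 0 0 76 0 0 0" --pt "10 0 0 82 0 0 0" --pt "10 0 0 86 0 0 0" --pt "10 0 0 88 0 0 0" --pt "10 0 0 89 0 0 0" --pt "10 0 0 90 0 0 0" --pt "10 0 0 90.5 0 0 0" --pt "10 0 0 90.5 0 0 0" --pt "10 0 0 90.5 0 0 0"

```text
t: 7.95
ee_pos: [580.9, -313.9, 76.2]
orientation: [[-1.0, -0.001, 0.001], [-0.001, 1.0, -0.0], [-0.001, -0.0, -1.0]]
ft_force: [0.1, -0.4, -2.6]
width: 26.8
grip_force: 49.4
```

Call:
step_arm --pt "10 0 0 0.7 0 0 0" --pt "10 0 0 1.2 0 0 0" --pt "10 0 0 1.2 0 0 0" --pt "10 0 0 1.2 0 0 0"

```text
t: 8.28
ee_pos: [581.2, -314.1, 76.0]
orientation: [[-1.0, -0.001, 0.002], [-0.001, 1.0, -0.001], [-0.002, -0.001, -1.0]]
ft_force: [-1.5, 1.0, 5.7]
width: 26.8
grip_force: 50.2
```

Call:
step_arm --pt "55 0 0 0 0 0 0" --pt "55 0 0 0 0 0 0" --pt "55 0 0 0 0 0 0" --pt "55 0 0 0 0 0 0" --pt "55 0 0 0 0 0 0" --pt "55 0 0 -10 0 0 0" --pt "55 0 0 -30 0 0 0" --pt "55 0 0 -60 0 0 0" --pt "55 0 0 -95 0 0 0" --pt "55 0 0 -130 0 0 0" --pt "55 0 0 -156 0 0 0" --pt "55 0 0 -156 0 0 0" --pt "55 0 0 -156 0 0 0"

```text
t: 9.37
ee_pos: [581.7, -314.8, 233.9]
orientation: [[-1.0, -0.001, 0.005], [-0.001, 1.0, -0.003], [-0.005, -0.003, -1.0]]
ft_force: [1.5, 1.5, -0.3]
width: 54.9
grip_force: 0.0
```

```bash
cat > st.py <<'E'
from workcell import env
s=env.read_state();print(s['t'],s['ee_pos'].round(1),s['ft_force'].round(1))
E
python3 st.py
```

```text
9.3667 [ 581.7 -314.8  233.9] [ 1.5  1.5 -0.3]
```

Call:
step_arm --pt "55 -8 27 0 0 0 0" --pt "55 -16 55 0 0 0 0" --pt "55 -26 90 0 0 0 0" --pt "55 -37 128 0 0 0 0" --pt "55 -48 166 0 0 0 0" --pt "55 -59 204 0 0 0 0" --pt "55 -68 236 0 0 0 0" --pt "55 -75 260 0 0 0 0" --pt "55 -79 274 0 0 0 0" --pt "55 -80 278.5 0 0 0 0" --pt "55 -80 278.5 0 0 0 0" --pt "55 -80 278.5 0 0 0 0" --pt "55 -80 278.5 0 0 0 0"

```text
t: 10.45
ee_pos: [659.8, -38.9, 230.6]
orientation: [[-1.0, 0.004, -0.001], [0.004, 1.0, -0.002], [0.001, -0.002, -1.0]]
ft_force: [-0.4, -0.9, 0.3]
width: 54.8
grip_force: 0.0
```

Call:
step_arm --pt "55 0 0 0 0 0 0" --pt "55 0 0 30 0 0 0" --pt "55 0 0 60 0 0 0" --pt "55 0 0 85 0 0 0" --pt "55 0 0 105 0 0 0" --pt "55 0 0 120 0 0 0" --pt "55 0 0 130 0 0 0" --pt "55 0 0 136 0 0 0" --pt "55 0 0 139 0 0 0" --pt "55 0 0 140 0 0 0" --pt "55 0 0 140 0 0 0" --pt "55 0 0 140 0 0 0" --pt "55 0 0 140 0 0 0"

```text
t: 11.53
ee_pos: [661.2, -35.3, 91.7]
orientation: [[-1.0, -0.001, 0.002], [-0.001, 1.0, -0.0], [-0.002, -0.0, -1.0]]
ft_force: [-0.2, -0.8, 0.2]
width: 54.8
grip_force: 0.0
```

```bash
python3 - <<'E'
from workcell import env
import cv2,numpy as np
a=[]
for n in('top','scene'):
    p=env.get_image(n)['pixels']; p=p[170:370,260:500] if n=='top' else p[160:320,110:380]
    a.append(cv2.resize(np.clip(p[:,:,::-1]*2.0,0,255).astype(np.uint8),(400,400)))
cv2.imwrite('pics/r1.png',np.hstack(a))
E
python3 st.py
```

```text
11.6333 [660.9 -35.2  91.4] [-0.3 -0.2  0.6]
```

View pics/r1.png

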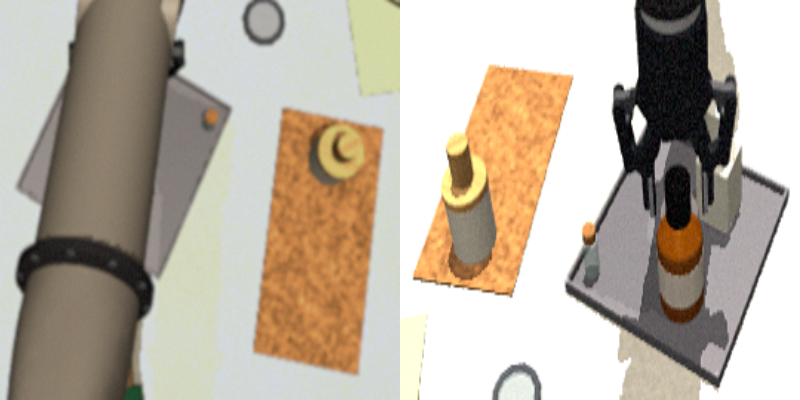

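The jar stands upright on the mat at about (340,145) in the left half. On the right, the fingers straddle the black cap at about (680,195). I'll grip, lift and carry the bottle.

Call:
step_arm --pt "10 0 0 0 0 0 0" --pt "10 0 0 0 0 0 0" --pt "10 0 0 0 0 0 0" --pt "10 0 0 0 0 0 0" --pt "10 0 0 0 0 0 0" --pt "10 0 0 0 0 0 0" --pt "10 0 0 0 0 0 0" --pt "10 0 0 0 0 0 0"

```text
t: 12.3
ee_pos: [660.7, -35.5, 91.0]
orientation: [[-1.0, -0.001, 0.001], [-0.001, 1.0, -0.0], [-0.001, -0.0, -1.0]]
ft_force: [0.6, -1.0, 1.8]
width: 29.1
grip_force: 49.3
```

Call:
step_arm --pt "10 0 0 -3 0 0 0" --pt "10 0 0 -8 0 0 0" --pt "10 0 0 -15 0 0 0" --pt "10 0 0 -25 0 0 0" --pt "10 0 0 -38 0 0 0" --pt "10 0 0 -53 0 0 0" --pt "10 0 0 -68 0 0 0" --pt "10 0 0 -80 0 0 0" --pt "10 0 0 -88 0 0 0" --pt "10 0 0 -90 0 0 0" --pt "10 0 0 -90 0 0 0"

```text
t: 13.22
ee_pos: [660.8, -35.2, 181.4]
orientation: [[-1.0, -0.001, 0.001], [-0.001, 1.0, 0.0], [-0.001, 0.0, -1.0]]
ft_force: [-0.2, -0.6, -1.6]
width: 29.0
grip_force: 49.3
```

Call:
step_arm --pt "10 3 -5 0 0 0 0" --pt "10 9 -14 0 0 0 0" --pt "10 18 -28 0 0 0 0" --pt "10 31 -48 0 0 0 0" --pt "10 46 -71 0 0 0 0" --pt "10 61 -94 0 0 0 0" --pt "10 76 -117 0 0 0 0" --pt "10 91 -140 0 0 0 0" --pt "10 106 -163 0 0 0 0" --pt "10 121 -186 0 0 0 0" --pt "10 135 -208 0 0 0 0" --pt "10 147 -226 0 0 0 0" --pt "10 157 -241 0 0 0 0" --pt "10 164 -252 0 0 0 0" --pt "10 168 -258 0 0 0 0" --pt "10 170 -261 0 0 0 0" --pt "10 170 -261.5 0 0 0 0" --pt "10 170 -261.5 0 0 0 0" --pt "10 170 -261.5 0 0 0 0"

```text
t: 14.8
ee_pos: [491.7, -295.2, 180.4]
orientation: [[-1.0, -0.003, 0.0], [-0.003, 1.0, 0.001], [-0.0, 0.001, -1.0]]
ft_force: [0.4, 0.0, -1.1]
width: 28.8
grip_force: 49.4
```

Call:
step_arm --pt "10 0 0 5 0 0 0" --pt "10 0 0 15 0 0 0" --pt "10 0 0 30 0 0 0" --pt "10 0 0 45 0 0 0" --pt "10 0 0 58 0 0 0" --pt "10 0 0 68 0 0 0" --pt "10 0 0 76 0 0 0" --pt "10 0 0 82 0 0 0" --pt "10 0 0 86 0 0 0" --pt "10 0 0 88 0 0 0" --pt "10 0 0 89 0 0 0" --pt "10 0 0 90 0 0 0" --pt "10 0 0 91 0 0 0" --pt "10 0 0 91.5 0 0 0" --pt "10 0 0 91.5 0 0 0" --pt "10 0 0 91.5 0 0 0"

```text
t: 16.13
ee_pos: [491.2, -297.1, 89.9]
orientation: [[-1.0, -0.001, 0.001], [-0.001, 1.0, -0.001], [-0.001, -0.001, -1.0]]
ft_force: [0.2, -0.9, 1.8]
width: 29.2
grip_force: 49.6
```

Call:
step_arm --pt "55 0 0 0 0 0 0" --pt "55 0 0 0 0 0 0" --pt "55 0 0 0 0 0 0" --pt "55 0 0 0 0 0 0" --pt "55 0 0 0 0 0 0" --pt "55 0 0 -10 0 0 0" --pt "55 0 0 -30 0 0 0" --pt "55 0 0 -60 0 0 0" --pt "55 0 0 -90 0 0 0" --pt "55 0 0 -120 0 0 0" --pt "55 0 0 -141.5 0 0 0" --pt "55 0 0 -141.5 0 0 0" --pt "55 0 0 -141.5 0 0 0"

```text
t: 17.22
ee_pos: [491.4, -297.6, 233.0]
orientation: [[-1.0, -0.001, 0.004], [-0.001, 1.0, -0.002], [-0.004, -0.002, -1.0]]
ft_force: [0.5, -0.6, -0.8]
width: 54.6
grip_force: 0.0
```

Call:
step_arm --pt "55 -7 30 0 0 0 0" --pt "55 -15 62 0 0 0 0" --pt "55 -25 102 0 0 0 0" --pt "55 -34 140 0 0 0 0" --pt "55 -43 178 0 0 0 0" --pt "55 -53 216 0 0 0 0" --pt "55 -62 252 0 0 0 0" --pt "55 -69 282 0 0 0 0" --pt "55 -74 303 0 0 0 0" --pt "55 -76.5 313.6 0 0 0 0" --pt "55 -76.5 313.6 0 0 0 0" --pt "55 -76.5 313.6 0 0 0 0" --pt "55 -76.5 313.6 0 0 0 0" --pt "55 -76.5 313.6 0 0 0 0"

```text
t: 18.38
ee_pos: [566.5, 13.7, 230.6]
orientation: [[-1.0, 0.004, -0.0], [0.004, 1.0, -0.001], [0.0, -0.001, -1.0]]
ft_force: [0.5, -0.3, 0.3]
width: 54.7
grip_force: 0.0
```

Call:
step_arm --pt "55 0 0 0 0 0 0" --pt "55 0 0 30 0 0 0" --pt "55 0 0 60 0 0 0" --pt "55 0 0 85 0 0 0" --pt "55 0 0 105 0 0 0" --pt "55 0 0 120 0 0 0" --pt "55 0 0 133 0 0 0" --pt "55 0 0 140 0 0 0" --pt "55 0 0 144 0 0 0" --pt "55 0 0 145 0 0 0" --pt "55 0 0 145 0 0 0" --pt "55 0 0 145 0 0 0" --pt "55 0 0 145 0 0 0"

```text
t: 19.47
ee_pos: [567.7, 16.8, 86.6]
orientation: [[-1.0, -0.001, 0.002], [-0.001, 1.0, 0.0], [-0.002, 0.0, -1.0]]
ft_force: [-0.6, -0.3, -0.1]
width: 54.9
grip_force: 0.0
```

```bash
python3 - <<'E'
from workcell import env
import cv2,numpy as np
a=[]
for n in('top','scene'):
    p=env.get_image(n)['pixels']; p=p[170:370,260:500] if n=='top' else p[160:320,110:380]
    a.append(cv2.resize(np.clip(p[:,:,::-1]*2.0,0,255).astype(np.uint8),(400,400)))
cv2.imwrite('pics/s1.png',np.hstack(a))
E
python3 st.py
```

```text
19.5667 [567.4  16.9  86.4] [ 0.6 -0.6 -0. ]
```

View pics/s1.png

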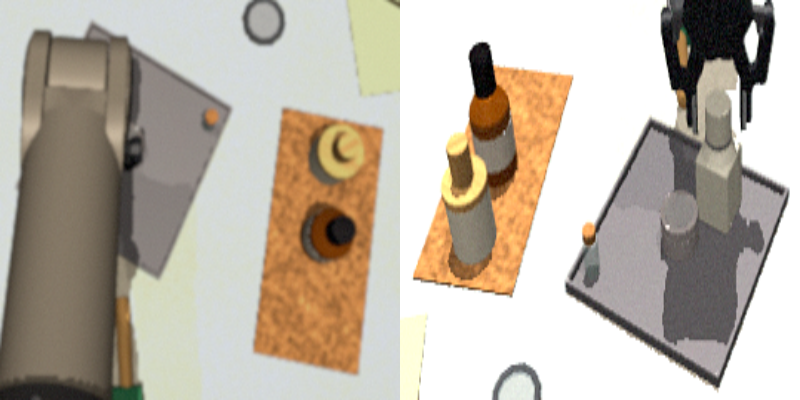

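The jar and round bottle stand on the mat, at (340,145) and (335,232) in the left half. The fingers straddle the white cap at about (718,115) on the right. I'll grip and carry it.

Call:
step_arm --pt "10 0 0 0 0 0 0" --pt "10 0 0 0 0 0 0" --pt "10 0 0 0 0 0 0" --pt "10 0 0 0 0 0 0" --pt "10 0 0 0 0 0 0" --pt "10 0 0 0 0 0 0" --pt "10 0 0 0 0 0 0" --pt "10 0 0 0 0 0 0"

```text
t: 20.23
ee_pos: [567.3, 16.6, 86.1]
orientation: [[-1.0, -0.001, 0.001], [-0.001, 1.0, -0.0], [-0.001, -0.0, -1.0]]
ft_force: [0.1, -1.3, 4.8]
width: 33.0
grip_force: 49.8
```

Call:
step_arm --pt "10 0 0 -3 0 0 0" --pt "10 0 0 -8 0 0 0" --pt "10 0 0 -15 0 0 0" --pt "10 0 0 -25 0 0 0" --pt "10 0 0 -38 0 0 0" --pt "10 0 0 -53 0 0 0" --pt "10 0 0 -68 0 0 0" --pt "10 0 0 -80 0 0 0" --pt "10 0 0 -88 0 0 0" --pt "10 0 0 -90 0 0 0" --pt "10 0 0 -90 0 0 0"

```text
t: 21.15
ee_pos: [567.3, 16.9, 176.4]
orientation: [[-1.0, -0.001, 0.001], [-0.001, 1.0, 0.0], [-0.001, 0.0, -1.0]]
ft_force: [-0.5, -0.1, -1.8]
width: 32.6
grip_force: 49.7
```

Call:
step_arm --pt "10 3 -6 0 0 0 0" --pt "10 9 -17 0 0 0 0" --pt "10 19 -34 0 0 0 0" --pt "10 31 -56 0 0 0 0" --pt "10 45 -81 0 0 0 0" --pt "10 59 -107 0 0 0 0" --pt "10 73 -132 0 0 0 0" --pt "10 87 -157 0 0 0 0" --pt "10 101 -183 0 0 0 0" --pt "10 115 -208 0 0 0 0" --pt "10 128 -232 0 0 0 0" --pt "10 140 -253 0 0 0 0" --pt "10 150 -271 0 0 0 0" --pt "10 158 -285 0 0 0 0" --pt "10 162 -293 0 0 0 0" --pt "10 164 -296.5 0 0 0 0" --pt "10 164.5 -297 0 0 0 0" --pt "10 164.5 -297 0 0 0 0" --pt "10 164.5 -297 0 0 0 0"

```text
t: 22.73
ee_pos: [403.3, -278.9, 175.3]
orientation: [[-1.0, -0.003, -0.0], [-0.003, 1.0, 0.001], [0.0, 0.001, -1.0]]
ft_force: [-0.1, 0.3, -1.3]
width: 32.5
grip_force: 49.7
```

Call:
step_arm --pt "10 0 0 5 0 0 0" --pt "10 0 0 15 0 0 0" --pt "10 0 0 30 0 0 0" --pt "10 0 0 45 0 0 0" --pt "10 0 0 58 0 0 0" --pt "10 0 0 68 0 0 0" --pt "10 0 0 76 0 0 0" --pt "10 0 0 82 0 0 0" --pt "10 0 0 86 0 0 0" --pt "10 0 0 88 0 0 0" --pt "10 0 0 89 0 0 0" --pt "10 0 0 90 0 0 0" --pt "10 0 0 91 0 0 0" --pt "10 0 0 91.5 0 0 0" --pt "10 0 0 91.5 0 0 0" --pt "10 0 0 91.5 0 0 0"

```text
t: 24.07
ee_pos: [403.3, -280.7, 85.0]
orientation: [[-1.0, -0.001, 0.002], [-0.001, 1.0, -0.001], [-0.002, -0.001, -1.0]]
ft_force: [-1.5, 0.6, 4.6]
width: 32.5
grip_force: 50.4
```

Call:
step_arm --pt "55 0 0 0 0 0 0" --pt "55 0 0 0 0 0 0" --pt "55 0 0 0 0 0 0" --pt "55 0 0 0 0 0 0" --pt "55 0 0 0 0 0 0" --pt "55 0 0 -10 0 0 0" --pt "55 0 0 -30 0 0 0" --pt "55 0 0 -60 0 0 0" --pt "55 0 0 -90 0 0 0" --pt "55 0 0 -120 0 0 0" --pt "55 0 0 -146.5 0 0 0" --pt "55 0 0 -146.5 0 0 0" --pt "55 0 0 -146.5 0 0 0"

```text
t: 25.15
ee_pos: [403.7, -281.2, 233.0]
orientation: [[-1.0, -0.001, 0.005], [-0.001, 1.0, -0.002], [-0.005, -0.002, -1.0]]
ft_force: [-0.0, 0.1, -0.7]
width: 54.7
grip_force: 0.0
```

Call:
step_arm --pt "85 -19 24 0 0 0 0" --pt "85 -40 50 0 0 0 0" --pt "85 -63 79 0 0 0 0" --pt "85 -86 108 0 0 0 0" --pt "85 -109 137 0 0 0 0" --pt "85 -132 166 0 0 0 0" --pt "85 -155 195 0 0 0 0" --pt "85 -174 219 0 0 0 0" --pt "85 -187 235 0 0 0 0" --pt "85 -193 243 0 0 0 0" --pt "85 -193.7 243.9 0 0 0 0" --pt "85 -193.7 243.9 0 0 0 0" --pt "85 -193.7 243.9 0 0 0 0" --pt "85 -193.7 243.9 0 0 0 0"

```text
t: 26.32
ee_pos: [595.1, -38.9, 230.8]
orientation: [[-1.0, 0.003, -0.0], [0.003, 1.0, -0.001], [0.0, -0.001, -1.0]]
ft_force: [0.4, -0.1, 0.2]
width: 85.0
grip_force: 0.0
```

Call:
step_arm --pt "85 0 0 0 0 0 0" --pt "85 0 0 30 0 0 0" --pt "85 0 0 60 0 0 0" --pt "85 0 0 90 0 0 0" --pt "85 0 0 115 0 0 0" --pt "85 0 0 135 0 0 0" --pt "85 0 0 150 0 0 0" --pt "85 0 0 160 0 0 0" --pt "85 0 0 165 0 0 0" --pt "85 0 0 165 0 0 0" --pt "85 0 0 165 0 0 0"

```text
t: 27.23
ee_pos: [596.8, -36.6, 66.5]
orientation: [[-1.0, -0.0, 0.002], [-0.0, 1.0, -0.0], [-0.002, -0.0, -1.0]]
ft_force: [0.5, -0.0, 0.1]
width: 85.3
grip_force: 0.0
```

```bash
python3 - <<'E'
from workcell import env
import cv2,numpy as np
a=[]
for n in('top','scene'):
    p=env.get_image(n)['pixels']; p=p[170:370,260:500] if n=='top' else p[160:320,110:380]
    a.append(cv2.resize(np.clip(p[:,:,::-1]*2.0,0,255).astype(np.uint8),(400,400)))
cv2.imwrite('pics/t1.png',np.hstack(a))
E
python3 st.py
```

```text
27.3333 [597.3 -36.5  67.1] [ 0.  -0.7  0.6]
```

View pics/t1.png

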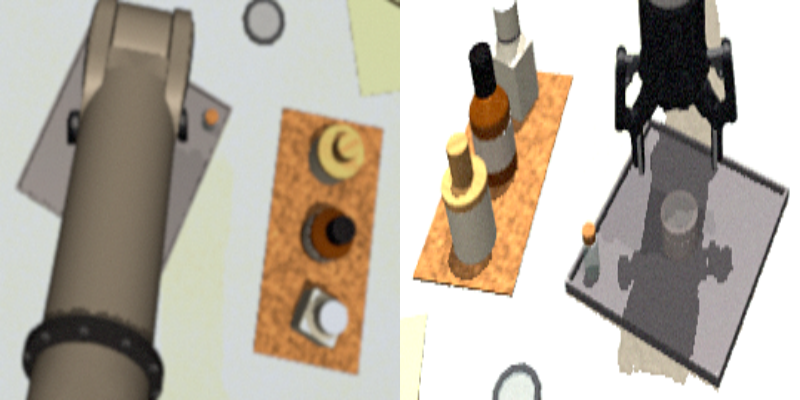

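All three stand on the mat, at (340,145), (335,232) and (325,318) in the left half. The open fingers are centred over the tin at (680,215) on the right. I'll go down and grip it.

Call:
step_arm --pt "85 0 0 15 0 0 0" --pt "85 0 0 30 0 0 0" --pt "85 0 0 42 0 0 0" --pt "85 0 0 50 0 0 0" --pt "85 0 0 55 0 0 0" --pt "85 0 0 57 0 0 0" --pt "85 0 0 57 0 0 0" --pt "85 0 0 57 0 0 0"

```text
t: 28.0
ee_pos: [596.7, -36.3, 9.1]
orientation: [[-1.0, -0.001, 0.001], [-0.001, 1.0, -0.0], [-0.001, -0.0, -1.0]]
ft_force: [-0.1, -0.7, 0.2]
width: 84.7
grip_force: 0.0
```

Call:
step_arm --pt "35 0 0 0 0 0 0" --pt "35 0 0 0 0 0 0" --pt "35 0 0 0 0 0 0" --pt "35 0 0 0 0 0 0" --pt "35 0 0 0 0 0 0" --pt "35 0 0 0 0 0 0" --pt "35 0 0 0 0 0 0" --pt "35 0 0 0 0 0 0" --pt "35 0 0 0 0 0 0"

```text
t: 28.75
ee_pos: [597.0, -36.3, 9.5]
orientation: [[-1.0, -0.001, 0.002], [-0.001, 1.0, -0.0], [-0.002, -0.0, -1.0]]
ft_force: [-0.6, -0.1, 5.6]
width: 48.3
grip_force: 51.8
```

Call:
step_arm --pt "35 0 0 -3 0 0 0" --pt "35 0 0 -8 0 0 0" --pt "35 0 0 -15 0 0 0" --pt "35 0 0 -25 0 0 0" --pt "35 0 0 -38 0 0 0" --pt "35 0 0 -53 0 0 0" --pt "35 0 0 -68 0 0 0" --pt "35 0 0 -80 0 0 0" --pt "35 0 0 -88 0 0 0" --pt "35 0 0 -90 0 0 0" --pt "35 0 0 -90 0 0 0" --pt "35 0 0 -90 0 0 0"

```text
t: 29.75
ee_pos: [595.6, -36.1, 98.0]
orientation: [[-1.0, -0.001, -0.001], [-0.001, 1.0, 0.0], [0.001, 0.0, -1.0]]
ft_force: [0.4, 0.4, -0.6]
width: 48.4
grip_force: 51.6
```

Call:
step_arm --pt "35 2 7 0 0 0 0" --pt "35 7 20 0 0 0 0" --pt "35 14 39 0 0 0 0" --pt "35 24 64 0 0 0 0" --pt "35 34 92 0 0 0 0" --pt "35 45 120 0 0 0 0" --pt "35 55 148 0 0 0 0" --pt "35 65 176 0 0 0 0" --pt "35 76 204 0 0 0 0" --pt "35 86 232 0 0 0 0" --pt "35 96 258 0 0 0 0" --pt "35 105 282 0 0 0 0" --pt "35 112 302 0 0 0 0" --pt "35 117 316 0 0 0 0" --pt "35 120 324 0 0 0 0" --pt "35 121.3 327 0 0 0 0" --pt "35 121.3 327 0 0 0 0" --pt "35 121.3 327 0 0 0 0" --pt "35 121.3 327 0 0 0 0"

```text
t: 31.33
ee_pos: [475.3, 288.9, 98.6]
orientation: [[-1.0, 0.002, 0.0], [0.002, 1.0, -0.001], [-0.0, -0.001, -1.0]]
ft_force: [-0.1, 1.0, -0.5]
width: 48.4
grip_force: 51.7
```

Call:
step_arm --pt "35 0 0 10 0 0 0" --pt "35 0 0 22 0 0 0" --pt "35 0 0 33 0 0 0" --pt "35 0 0 42 0 0 0" --pt "35 0 0 49 0 0 0" --pt "35 0 0 54 0 0 0" --pt "35 0 0 57 0 0 0" --pt "35 0 0 59 0 0 0" --pt "35 0 0 60 0 0 0" --pt "35 0 0 61 0 0 0" --pt "35 0 0 61 0 0 0" --pt "35 0 0 61 0 0 0"

```text
t: 32.33
ee_pos: [474.8, 290.9, 38.0]
orientation: [[-1.0, -0.001, 0.001], [-0.001, 1.0, 0.0], [-0.001, 0.0, -1.0]]
ft_force: [-0.9, 0.5, -1.0]
width: 48.1
grip_force: 51.7
```

```bash
python3 - <<'E'
from workcell import env
import cv2,numpy as np
a=[]
for n in('top','scene'):
    p=env.get_image(n)['pixels']; p=p[240:360,120:250] if n=='top' else p[130:250,390:510]
    a.append(cv2.resize(np.clip(p[:,:,::-1]*2.0,0,255).astype(np.uint8),(400,400)))
cv2.imwrite('pics/p1.png',np.hstack(a))
E
python3 st.py
```

```text
32.4333 [474.8 290.9  37.9] [-0.9  0.3 -0.7]
```

View pics/p1.png

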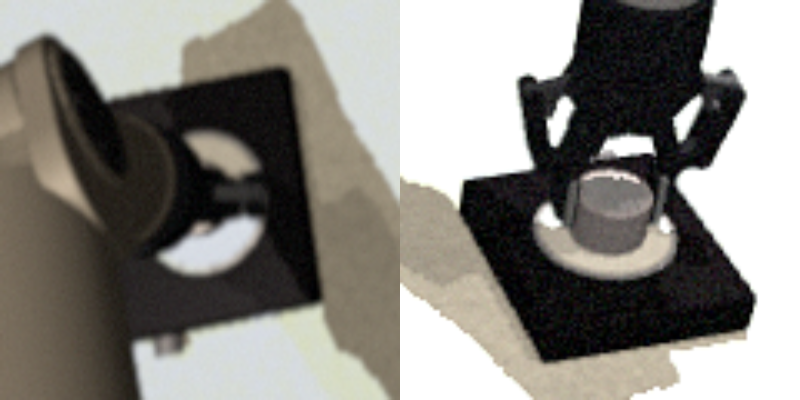

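The tin, at about (612,212) in the right half, is just above the plate, whose centre is about (607,232), so it looks well centred. I'll lower the last millimetre and check.

Call:
step_arm --pt "35 0 0 0.7 0 0 0" --pt "35 0 0 1.3 0 0 0" --pt "35 0 0 1.5 0 0 0" --pt "35 0 0 1.5 0 0 0"

```text
t: 32.77
ee_pos: [474.9, 290.9, 37.5]
orientation: [[-1.0, -0.001, 0.001], [-0.001, 1.0, 0.001], [-0.001, 0.001, -1.0]]
ft_force: [-1.8, -1.2, 6.6]
width: 48.6
grip_force: 52.1
```

Contact. I'll release, rise and look.

Call:
step_arm --pt "80 0 0 0 0 0 0" --pt "80 0 0 0 0 0 0" --pt "80 0 0 0 0 0 0" --pt "80 0 0 0 0 0 0" --pt "80 0 0 0 0 0 0" --pt "80 0 0 0 0 0 0" --pt "80 0 0 -10 0 0 0" --pt "80 0 0 -30 0 0 0" --pt "80 0 0 -60 0 0 0" --pt "80 0 0 -100 0 0 0" --pt "80 0 0 -140 0 0 0" --pt "80 0 0 -170 0 0 0" --pt "80 0 0 -194.5 0 0 0" --pt "80 0 0 -194.5 0 0 0" --pt "80 0 0 -194.5 0 0 0"

```text
t: 34.02
ee_pos: [475.7, 291.2, 233.2]
orientation: [[-1.0, -0.001, 0.004], [-0.001, 1.0, 0.003], [-0.004, 0.003, -1.0]]
ft_force: [-0.7, -0.8, -0.9]
width: 79.9
grip_force: 0.0
```

Call:
step_arm --pt "55 6 -40 0 0 0 0" --pt "55 12 -80 0 0 0 0" --pt "55 17 -118 0 0 0 0" --pt "55 23 -156 0 0 0 0" --pt "55 28 -194 0 0 0 0" --pt "55 34 -232 0 0 0 0" --pt "55 40 -271 0 0 0 0" --pt "55 42 -285 0 0 0 0" --pt "55 42 -290 0 0 0 0" --pt "55 42 -290 0 0 0 0" --pt "55 42 -290 0 0 0 0" --pt "55 42 -290 0 0 0 0"

```text
t: 35.02
ee_pos: [432.8, 3.0, 230.0]
orientation: [[-1.0, -0.005, -0.001], [-0.005, 1.0, 0.0], [0.001, 0.0, -1.0]]
ft_force: [-0.3, -0.3, -0.1]
width: 55.4
grip_force: 0.0
```

```bash
cat > look.py <<'E'
from workcell import env
from h import *
import sys
T=env.get_image('top');P=cloud(T)
for n,x,y,h,r in eval(sys.argv[1]):
    with np.errstate(invalid='ignore'): k=(np.hypot(P[...,0]-x,P[...,1]-y)<r)&(P[...,2]>h-8)&(P[...,2]<h+5)
    q=P[k];print(n,len(q),q.mean(0).round(1) if len(q) else '',np.ptp(q,0).round(1) if len(q) else '')
cv2.imwrite(sys.argv[2],cv2.resize(np.clip(T['pixels'][150:380,130:510,::-1]*2.,0,255).astype(np.uint8),(760,460)))
E
python3 look.py "[('tin',475,290,64,32),('jar',581,-314,105,24),('round',491,-297,123,24),('square',403,-280,113,26)]" pics/m1.png;python3 st.py
```

```text
tin 440 [476.4 290.8  62.2] [48.7 49.7 12. ]
jar 142 [ 578.5 -313.2  102.9] [25.3 27.4 11.9]
round 176 [ 490.4 -296.6  120.7] [26.3 29.2 12.5]
square 229 [ 402.9 -280.8  110.9] [31.8 33.1 11.5]
35.0667 [432.9   2.9 230.2] [-0.3  0.1 -0.5]
```

View pics/m1.png

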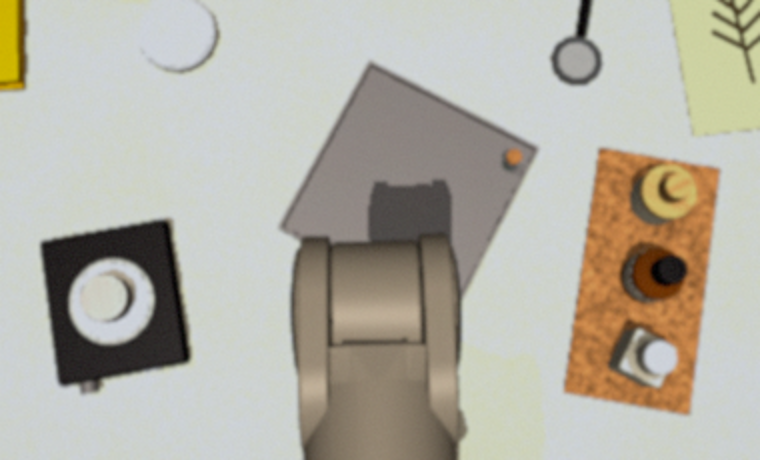

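The tin is centred on the plate: the top camera puts it at (476.4,290.8) and the plate at (474.6,289.6). All three stand on the mat, and the vial and loupe are untouched. Now I return the square bottle.

Call:
step_arm --pt "55 4 -40 0 0 0 0" --pt "55 8 -80 0 0 0 0" --pt "55 12 -118 0 0 0 0" --pt "55 16 -156 0 0 0 0" --pt "55 20 -194 0 0 0 0" --pt "55 24 -232 0 0 0 0" --pt "55 28 -265 0 0 0 0" --pt "55 29.6 -281.6 0 0 0 0" --pt "55 29.6 -281.6 0 0 0 0" --pt "55 29.6 -281.6 0 0 0 0" --pt "55 29.6 -281.6 0 0 0 0" --pt "55 29.6 -281.6 0 0 0 0"

```text
t: 36.07
ee_pos: [404.6, -278.6, 230.2]
orientation: [[-1.0, -0.005, -0.0], [-0.005, 1.0, 0.001], [0.0, 0.001, -1.0]]
ft_force: [-0.7, -0.2, 0.6]
width: 54.9
grip_force: 0.0
```

Call:
step_arm --pt "55 0 0 0 0 0 0" --pt "55 0 0 30 0 0 0" --pt "55 0 0 60 0 0 0" --pt "55 0 0 85 0 0 0" --pt "55 0 0 105 0 0 0" --pt "55 0 0 120 0 0 0" --pt "55 0 0 133 0 0 0" --pt "55 0 0 140 0 0 0" --pt "55 0 0 144 0 0 0" --pt "55 0 0 145.5 0 0 0" --pt "55 0 0 145.5 0 0 0" --pt "55 0 0 145.5 0 0 0" --pt "55 0 0 145.5 0 0 0"

```text
t: 37.15
ee_pos: [404.1, -281.3, 85.9]
orientation: [[-1.0, -0.001, 0.002], [-0.001, 1.0, -0.001], [-0.002, -0.001, -1.0]]
ft_force: [0.3, -1.0, -0.0]
width: 55.1
grip_force: 0.0
```

Call:
step_arm --pt "10 0 0 0 0 0 0" --pt "10 0 0 0 0 0 0" --pt "10 0 0 0 0 0 0" --pt "10 0 0 0 0 0 0" --pt "10 0 0 0 0 0 0" --pt "10 0 0 0 0 0 0" --pt "10 0 0 0 0 0 0" --pt "10 0 0 0 0 0 0"

```text
t: 37.82
ee_pos: [404.0, -281.5, 85.8]
orientation: [[-1.0, -0.001, 0.001], [-0.001, 1.0, -0.001], [-0.001, -0.001, -1.0]]
ft_force: [-0.3, -0.8, 5.2]
width: 32.8
grip_force: 49.8
```

Call:
step_arm --pt "10 0 0 -3 0 0 0" --pt "10 0 0 -8 0 0 0" --pt "10 0 0 -15 0 0 0" --pt "10 0 0 -25 0 0 0" --pt "10 0 0 -38 0 0 0" --pt "10 0 0 -53 0 0 0" --pt "10 0 0 -68 0 0 0" --pt "10 0 0 -80 0 0 0" --pt "10 0 0 -88 0 0 0" --pt "10 0 0 -90 0 0 0" --pt "10 0 0 -90 0 0 0" --pt "10 0 0 -90 0 0 0"

```text
t: 38.82
ee_pos: [403.1, -280.6, 174.7]
orientation: [[-1.0, -0.001, -0.001], [-0.001, 1.0, 0.001], [0.001, 0.001, -1.0]]
ft_force: [-0.6, -0.6, -1.8]
width: 32.5
grip_force: 49.8
```

Call:
step_arm --pt "10 -3 6 0 0 0 0" --pt "10 -9 17 0 0 0 0" --pt "10 -19 34 0 0 0 0" --pt "10 -31 56 0 0 0 0" --pt "10 -45 81 0 0 0 0" --pt "10 -59 107 0 0 0 0" --pt "10 -73 132 0 0 0 0" --pt "10 -87 157 0 0 0 0" --pt "10 -101 183 0 0 0 0" --pt "10 -115 208 0 0 0 0" --pt "10 -128 232 0 0 0 0" --pt "10 -140 253 0 0 0 0" --pt "10 -150 271 0 0 0 0" --pt "10 -157 285 0 0 0 0" --pt "10 -161 293 0 0 0 0" --pt "10 -163 297 0 0 0 0" --pt "10 -164 298 0 0 0 0" --pt "10 -164 298 0 0 0 0" --pt "10 -164 298 0 0 0 0" --pt "10 -164 298 0 0 0 0"

```text
t: 40.48
ee_pos: [566.8, 15.5, 175.3]
orientation: [[-1.0, 0.002, -0.0], [0.002, 1.0, -0.001], [0.0, -0.001, -1.0]]
ft_force: [0.4, -0.1, -0.5]
width: 32.6
grip_force: 49.8
```

Call:
step_arm --pt "10 0 0 5 0 0 0" --pt "10 0 0 15 0 0 0" --pt "10 0 0 30 0 0 0" --pt "10 0 0 45 0 0 0" --pt "10 0 0 58 0 0 0" --pt "10 0 0 68 0 0 0" --pt "10 0 0 76 0 0 0" --pt "10 0 0 81 0 0 0" --pt "10 0 0 85 0 0 0" --pt "10 0 0 87 0 0 0" --pt "10 0 0 88 0 0 0" --pt "10 0 0 89 0 0 0" --pt "10 0 0 89.7 0 0 0" --pt "10 0 0 89.7 0 0 0" --pt "10 0 0 89.7 0 0 0"

```text
t: 41.73
ee_pos: [567.9, 17.1, 86.8]
orientation: [[-1.0, -0.001, 0.002], [-0.001, 1.0, 0.0], [-0.002, 0.0, -1.0]]
ft_force: [-1.3, 0.2, 6.1]
width: 32.6
grip_force: 50.5
```

Call:
step_arm --pt "55 0 0 0 0 0 0" --pt "55 0 0 0 0 0 0" --pt "55 0 0 0 0 0 0" --pt "55 0 0 0 0 0 0" --pt "55 0 0 0 0 0 0" --pt "55 0 0 -10 0 0 0" --pt "55 0 0 -30 0 0 0" --pt "55 0 0 -60 0 0 0" --pt "55 0 0 -90 0 0 0" --pt "55 0 0 -120 0 0 0" --pt "55 0 0 -145.2 0 0 0" --pt "55 0 0 -145.2 0 0 0" --pt "55 0 0 -145.2 0 0 0"

```text
t: 42.82
ee_pos: [568.5, 16.8, 233.1]
orientation: [[-1.0, -0.001, 0.005], [-0.001, 1.0, 0.0], [-0.005, 0.0, -1.0]]
ft_force: [0.2, 0.5, -0.2]
width: 55.5
grip_force: 0.0
```

Call:
step_arm --pt "55 7 -30 0 0 0 0" --pt "55 15 -62 0 0 0 0" --pt "55 25 -102 0 0 0 0" --pt "55 34 -140 0 0 0 0" --pt "55 43 -178 0 0 0 0" --pt "55 53 -216 0 0 0 0" --pt "55 62 -252 0 0 0 0" --pt "55 69 -282 0 0 0 0" --pt "55 74 -303 0 0 0 0" --pt "55 76.4 -314.2 0 0 0 0" --pt "55 76.4 -314.2 0 0 0 0" --pt "55 76.4 -314.2 0 0 0 0" --pt "55 76.4 -314.2 0 0 0 0" --pt "55 76.4 -314.2 0 0 0 0"

```text
t: 43.98
ee_pos: [492.3, -294.3, 230.1]
orientation: [[-1.0, -0.005, -0.0], [-0.005, 1.0, 0.002], [0.0, 0.002, -1.0]]
ft_force: [0.0, 0.4, -0.9]
width: 54.8
grip_force: 0.0
```

Call:
step_arm --pt "55 0 0 0 0 0 0" --pt "55 0 0 30 0 0 0" --pt "55 0 0 60 0 0 0" --pt "55 0 0 85 0 0 0" --pt "55 0 0 105 0 0 0" --pt "55 0 0 120 0 0 0" --pt "55 0 0 130 0 0 0" --pt "55 0 0 137 0 0 0" --pt "55 0 0 140 0 0 0" --pt "55 0 0 140.5 0 0 0" --pt "55 0 0 140.5 0 0 0" --pt "55 0 0 140.5 0 0 0"

```text
t: 44.98
ee_pos: [491.7, -297.6, 91.2]
orientation: [[-1.0, -0.001, 0.002], [-0.001, 1.0, -0.001], [-0.002, -0.001, -1.0]]
ft_force: [0.1, -0.6, -0.1]
width: 55.3
grip_force: 0.0
```

Call:
step_arm --pt "10 0 0 0 0 0 0" --pt "10 0 0 0 0 0 0" --pt "10 0 0 0 0 0 0" --pt "10 0 0 0 0 0 0" --pt "10 0 0 0 0 0 0" --pt "10 0 0 0 0 0 0" --pt "10 0 0 0 0 0 0" --pt "10 0 0 0 0 0 0"

```text
t: 45.65
ee_pos: [491.6, -297.8, 90.9]
orientation: [[-1.0, -0.001, 0.002], [-0.001, 1.0, -0.001], [-0.002, -0.001, -1.0]]
ft_force: [-0.1, -1.7, 5.3]
width: 29.1
grip_force: 49.6
```

Call:
step_arm --pt "10 0 0 -3 0 0 0" --pt "10 0 0 -8 0 0 0" --pt "10 0 0 -15 0 0 0" --pt "10 0 0 -25 0 0 0" --pt "10 0 0 -38 0 0 0" --pt "10 0 0 -53 0 0 0" --pt "10 0 0 -68 0 0 0" --pt "10 0 0 -80 0 0 0" --pt "10 0 0 -88 0 0 0" --pt "10 0 0 -90 0 0 0" --pt "10 0 0 -90 0 0 0" --pt "10 0 0 -90 0 0 0"

```text
t: 46.65
ee_pos: [490.7, -296.7, 179.5]
orientation: [[-1.0, -0.001, -0.001], [-0.001, 1.0, 0.001], [0.001, 0.001, -1.0]]
ft_force: [-0.8, 0.3, -1.7]
width: 28.5
grip_force: 49.4
```

Call:
step_arm --pt "10 -3 5 0 0 0 0" --pt "10 -9 14 0 0 0 0" --pt "10 -18 28 0 0 0 0" --pt "10 -31 48 0 0 0 0" --pt "10 -46 71 0 0 0 0" --pt "10 -61 94 0 0 0 0" --pt "10 -76 117 0 0 0 0" --pt "10 -91 140 0 0 0 0" --pt "10 -106 163 0 0 0 0" --pt "10 -121 186 0 0 0 0" --pt "10 -135 208 0 0 0 0" --pt "10 -147 226 0 0 0 0" --pt "10 -157 241 0 0 0 0" --pt "10 -164 252 0 0 0 0" --pt "10 -168 259 0 0 0 0" --pt "10 -169.5 262 0 0 0 0" --pt "10 -169.5 262 0 0 0 0" --pt "10 -169.5 262 0 0 0 0" --pt "10 -169.5 262 0 0 0 0"

```text
t: 48.23
ee_pos: [659.7, -37.0, 180.4]
orientation: [[-1.0, 0.002, -0.0], [0.002, 1.0, -0.001], [0.0, -0.001, -1.0]]
ft_force: [-0.2, -0.2, -1.1]
width: 28.8
grip_force: 49.4
```

Call:
step_arm --pt "10 0 0 5 0 0 0" --pt "10 0 0 15 0 0 0" --pt "10 0 0 30 0 0 0" --pt "10 0 0 45 0 0 0" --pt "10 0 0 58 0 0 0" --pt "10 0 0 68 0 0 0" --pt "10 0 0 76 0 0 0" --pt "10 0 0 81 0 0 0" --pt "10 0 0 85 0 0 0" --pt "10 0 0 87 0 0 0" --pt "10 0 0 88 0 0 0" --pt "10 0 0 89 0 0 0" --pt "10 0 0 89.7 0 0 0" --pt "10 0 0 89.7 0 0 0" --pt "10 0 0 89.7 0 0 0"

```text
t: 49.48
ee_pos: [661.0, -35.1, 92.0]
orientation: [[-1.0, -0.001, 0.002], [-0.001, 1.0, 0.0], [-0.002, 0.0, -1.0]]
ft_force: [-0.9, 0.8, 5.8]
width: 28.9
grip_force: 50.0
```

Call:
step_arm --pt "55 0 0 0 0 0 0" --pt "55 0 0 0 0 0 0" --pt "55 0 0 0 0 0 0" --pt "55 0 0 0 0 0 0" --pt "55 0 0 0 0 0 0" --pt "55 0 0 -10 0 0 0" --pt "55 0 0 -30 0 0 0" --pt "55 0 0 -60 0 0 0" --pt "55 0 0 -90 0 0 0" --pt "55 0 0 -120 0 0 0" --pt "55 0 0 -140.2 0 0 0" --pt "55 0 0 -140.2 0 0 0" --pt "55 0 0 -140.2 0 0 0"

```text
t: 50.57
ee_pos: [661.3, -35.5, 233.0]
orientation: [[-1.0, -0.001, 0.004], [-0.001, 1.0, -0.0], [-0.004, -0.0, -1.0]]
ft_force: [0.2, 0.3, -0.3]
width: 55.2
grip_force: 0.0
```

Call:
step_arm --pt "55 8 -27 0 0 0 0" --pt "55 16 -55 0 0 0 0" --pt "55 26 -90 0 0 0 0" --pt "55 37 -128 0 0 0 0" --pt "55 48 -166 0 0 0 0" --pt "55 59 -204 0 0 0 0" --pt "55 68 -236 0 0 0 0" --pt "55 75 -260 0 0 0 0" --pt "55 79 -274 0 0 0 0" --pt "55 80 -279 0 0 0 0" --pt "55 80 -279 0 0 0 0" --pt "55 80 -279 0 0 0 0" --pt "55 80 -279 0 0 0 0"

```text
t: 51.65
ee_pos: [582.3, -310.7, 230.1]
orientation: [[-1.0, -0.005, 0.0], [-0.005, 1.0, 0.002], [-0.0, 0.002, -1.0]]
ft_force: [0.1, 0.3, 0.3]
width: 55.2
grip_force: 0.0
```

Call:
step_arm --pt "55 0 0 0 0 0 0" --pt "55 0 0 30 0 0 0" --pt "55 0 0 60 0 0 0" --pt "55 0 0 85 0 0 0" --pt "55 0 0 105 0 0 0" --pt "55 0 0 120 0 0 0" --pt "55 0 0 135 0 0 0" --pt "55 0 0 145 0 0 0" --pt "55 0 0 152 0 0 0" --pt "55 0 0 154.5 0 0 0" --pt "55 0 0 154.5 0 0 0" --pt "55 0 0 154.5 0 0 0"

```text
t: 52.65
ee_pos: [581.2, -314.2, 77.0]
orientation: [[-1.0, -0.001, 0.001], [-0.001, 1.0, -0.001], [-0.001, -0.001, -1.0]]
ft_force: [-1.3, 0.4, -0.2]
width: 55.2
grip_force: 0.0
```

Call:
step_arm --pt "10 0 0 0 0 0 0" --pt "10 0 0 0 0 0 0" --pt "10 0 0 0 0 0 0" --pt "10 0 0 0 0 0 0" --pt "10 0 0 0 0 0 0" --pt "10 0 0 0 0 0 0" --pt "10 0 0 0 0 0 0" --pt "10 0 0 0 0 0 0"

```text
t: 53.32
ee_pos: [581.2, -314.8, 77.2]
orientation: [[-1.0, -0.001, 0.002], [-0.001, 1.0, -0.001], [-0.002, -0.001, -1.0]]
ft_force: [1.3, -0.9, 5.2]
width: 26.7
grip_force: 49.7
```

Call:
step_arm --pt "10 0 0 -3 0 0 0" --pt "10 0 0 -8 0 0 0" --pt "10 0 0 -15 0 0 0" --pt "10 0 0 -25 0 0 0" --pt "10 0 0 -38 0 0 0" --pt "10 0 0 -53 0 0 0" --pt "10 0 0 -68 0 0 0" --pt "10 0 0 -80 0 0 0" --pt "10 0 0 -88 0 0 0" --pt "10 0 0 -90 0 0 0" --pt "10 0 0 -90 0 0 0" --pt "10 0 0 -90 0 0 0"

```text
t: 54.32
ee_pos: [580.2, -313.7, 165.4]
orientation: [[-1.0, -0.001, -0.001], [-0.001, 1.0, 0.001], [0.001, 0.001, -1.0]]
ft_force: [0.6, 0.3, -2.4]
width: 26.7
grip_force: 49.3
```

Call:
step_arm --pt "10 0 4 0 0 0 0" --pt "10 1 12 0 0 0 0" --pt "10 1 24 0 0 0 0" --pt "10 2 40 0 0 0 0" --pt "10 3 58 0 0 0 0" --pt "10 4 78 0 0 0 0" --pt "10 5 98 0 0 0 0" --pt "10 6 118 0 0 0 0" --pt "10 7 138 0 0 0 0" --pt "10 8 158 0 0 0 0" --pt "10 9 176 0 0 0 0" --pt "10 10 192 0 0 0 0" --pt "10 11 205 0 0 0 0" --pt "10 12 214 0 0 0 0" --pt "10 12 220 0 0 0 0" --pt "10 12 223 0 0 0 0" --pt "10 12 224.5 0 0 0 0" --pt "10 12 224.5 0 0 0 0" --pt "10 12 224.5 0 0 0 0" --pt "10 12 224.5 0 0 0 0"

```text
t: 55.98
ee_pos: [568.3, -90.8, 166.2]
orientation: [[-1.0, 0.001, 0.0], [0.001, 1.0, -0.001], [-0.0, -0.001, -1.0]]
ft_force: [0.3, 0.7, -2.1]
width: 26.6
grip_force: 49.4
```

Call:
step_arm --pt "10 0 0 5 0 0 0" --pt "10 0 0 15 0 0 0" --pt "10 0 0 30 0 0 0" --pt "10 0 0 45 0 0 0" --pt "10 0 0 58 0 0 0" --pt "10 0 0 68 0 0 0" --pt "10 0 0 76 0 0 0" --pt "10 0 0 81 0 0 0" --pt "10 0 0 85 0 0 0" --pt "10 0 0 87 0 0 0" --pt "10 0 0 88 0 0 0" --pt "10 0 0 89 0 0 0" --pt "10 0 0 89.7 0 0 0" --pt "10 0 0 89.7 0 0 0" --pt "10 0 0 89.7 0 0 0"

```text
t: 57.23
ee_pos: [568.8, -89.7, 78.3]
orientation: [[-1.0, -0.001, 0.002], [-0.001, 1.0, 0.001], [-0.002, 0.001, -1.0]]
ft_force: [-3.5, 1.0, 5.1]
width: 26.3
grip_force: 50.4
```

Contact. I'll release, rise and retreat toward the base side, clear of the view.

Call:
step_arm --pt "55 0 0 0 0 0 0" --pt "55 0 0 0 0 0 0" --pt "55 0 0 0 0 0 0" --pt "55 0 0 0 0 0 0" --pt "55 0 0 0 0 0 0" --pt "55 0 0 -10 0 0 0" --pt "55 0 0 -30 0 0 0" --pt "55 0 0 -60 0 0 0" --pt "55 0 0 -90 0 0 0" --pt "55 0 0 -120 0 0 0" --pt "55 0 0 -154 0 0 0" --pt "55 0 0 -154 0 0 0" --pt "55 0 0 -154 0 0 0"

```text
t: 58.32
ee_pos: [570.0, -90.4, 233.7]
orientation: [[-1.0, -0.0, 0.006], [-0.0, 1.0, -0.001], [-0.006, -0.001, -1.0]]
ft_force: [-0.4, 0.7, -0.1]
width: 55.0
grip_force: 0.0
```

Call:
step_arm --pt "55 17 -30 0 0 0 0" --pt "55 35 -60 0 0 0 0" --pt "55 52 -90 0 0 0 0" --pt "55 70 -120 0 0 0 0" --pt "55 87 -150 0 0 0 0" --pt "55 105 -180 0 0 0 0" --pt "55 122 -210 0 0 0 0" --pt "55 130 -220 0 0 0 0" --pt "55 130 -220 0 0 0 0" --pt "55 130 -220 0 0 0 0" --pt "55 130 -220 0 0 0 0" --pt "55 130 -220 0 0 0 0"

```text
t: 59.32
ee_pos: [440.1, -307.2, 229.8]
orientation: [[-1.0, -0.005, -0.0], [-0.005, 1.0, 0.002], [0.0, 0.002, -1.0]]
ft_force: [0.6, 0.7, 0.3]
width: 55.2
grip_force: 0.0
```

```bash
python3 look.py "[('tin',475,290,64,32),('jar',568,-90,106,24),('round',661,-36,124,24),('square',567,17,114,26)]" pics/f1.png;python3 st.py
```

```text
tin 445 [476.4 290.7  62.2] [48.7 49.8 11.5]
jar 142 [566.6 -89.2 103.9] [26.3 27.4 10.2]
round 161 [659.9 -34.9 121.9] [28.9 27.2 11.3]
square 209 [567.   16.8 112.1] [32.  31.  12.1]
59.3667 [ 440.  -307.4  229.9] [ 0.9  0.5 -0. ]
```

View pics/f1.png

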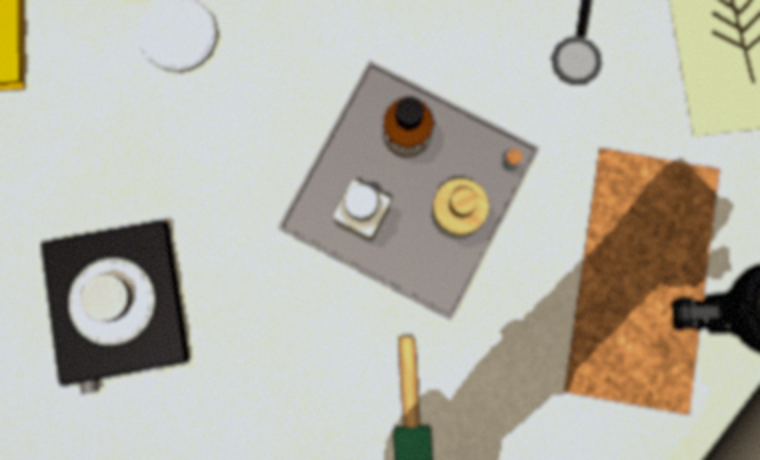

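The tin is on the plate at (107,298). The bottles and jar are back in the tray at (408,120), (362,203) and (462,205), each within about 1.2 mm of its start by the top camera. I'll hand in.

```bash
python3 -c "
from workcell import env
print(env.close_job())"
```

```text
the job is handed in; nothing more can be done
None
```

The tin stands on the middle of the light base's plate and both bottles and the jar are upright back in the tray, each about 1 mm from where it started by the top camera; the job is handed in after about 59 s of robot time, and no verdict was returned.

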